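# Push up the warming cabinet's window in front of the honey

### The arm

A 6-joint arm with a two-finger parallel gripper is mounted at the origin on a cart in front of the work surface, level with it; the furniture and walls round the work are solid. World frame = base frame: x ahead of the robot, y to its left, z up, the work surface at z = 0. Lengths are in m, angles in degrees, forces in N, time in s.
With the tool pointing down it reaches from about 0.25 to 0.725 m from the base axis. Payload 9.7 kg.
Tool frame: the origin (TCP) lies between the finger pads; the fingertips stand 19 mm ahead of it and the grasp point (between the pads) is the TCP; z points along the fingers, y is the line along which they close (so a half turn about z gives the same grasp; the last joint's range is limited). The gripper opens to 85 mm and grips with 20 to 120 N. Pads are 22 mm wide; open, the fingers measure 114 mm over their backs; the gripper's body (76 mm by 85 mm) begins 54 mm behind the grasp point. The pads swing forward as they close: fully open they stand 13 mm farther back than shut.
Start: joints at [71.391, 4.979, 10.078, 95.1, 0, 90], TCP at [0.176, 0.521, 0.25] pointing down, gripper open.
Joint ranges: [-179.16, 179.16], [-48.56, 103.87], [-65.8, 70.77], [-126.05, 130.52], [-82.76, 87.17], [-180, 180]. Speed limits (degrees/s): [127.2, 127.2, 147.25, 180, 180, 180].

### API

Orientations are given as [roll, pitch, yaw] about the fixed x, y, z axes, in that order (R = Rz(yaw) Ry(pitch) Rx(roll)).
In Python, from workcell import telemetry, camera, calibration, workorder gives the robot as it stands.
- The arm moves only by the tool play_rows, never from a script. Its argument "increments" is a list of rows, each a list of 3 entries, a list of its own where there are three numbers: the shift along the tool's x, y, z in mm, then the turn, a rotation vector about the tool's x, y, z in degrees, then the closure, from 0 (fully open) to 1 (shut). In form: [[[x, y, z], [ax, ay, az], jaw], ...]. A call has 1 to 20 rows; each row is the pose to reach, as a shift and turn from the pose commanded when the call began, along the tool's axes at that moment; what a row does not reach only later rows make up. A row lasts 1/10 s, in which the tool goes at most 50 mm and 8.59 degrees, less where a joint would pass 70% of its speed; a pose out of reach is approached as far as the arm can. A call with a gripper value outside its range is refused whole. The fingers move at their own pace and stop on an object; "grip_force" is the grip in N (left out, the last holds). Time passes only in rows, so rows that repeat a pose let the fingers close. It gives the time, the measured TCP pose, the force, the opening and the grip force at its end, in the units of the state.
- telemetry.get_obs(): the state, without advancing time (a new reading comes with each control period).
- camera(name): name is "side" or "top"; returns (picture, depth): 480x640x3 uint8, red, green, blue; 480x640 float32, m along the optical axis (not along the pixel's ray), 0 where there is no reading.
- calibration(name): a dict with "vertical_fov" (degrees; the focal length in pixels is half the picture's height over the tangent of half this angle, whatever the lens; pixels are square), "cx", "cy" (the principal point, pixels), "k1" (the pictures are not rectified: a ray, as slopes to the right and down, at radius r is drawn at 1 + k1 r^2 times it, then the intrinsics apply), "rvec" (rotation vector, rad) and "tvec" (3), from world to camera coordinates, as OpenCV has them. Camera axes: x right, y down, z forward; pixel columns grow to the right and rows downward; lengths in m; the calibration is good to about 2 mm. A picture is of the moment at which its call begins. calibration takes no time and is no camera call.
- workorder.job_done(): hands the job in; it is judged then, once.
The state is a dict: "time": time; "q": joint angles; "qd": joint speeds; "joint_efforts": joint torques, N m; "ee_pos": TCP position; "tcp_rot": TCP orientation; "wrist_force": force on the tool from outside, world axes, zero at the start; "torque": the same for the moment, N m; "opening": finger opening in m; "grasp_force": force on a finger pad.
Only numpy, scipy, OpenCV 4.12 (cv2) and the standard library are available. Lean on these libraries where they do the work, as an engineer would, in place of code of your own. Each camera call takes 0.05 s, during which the arm holds its last target. There are 200 camera calls.

### The job

Of the two sliding windows of the warming cabinet, open the one that has the honey jar behind it: push it gently up from beneath its lip with the fingertips until the underside of the lip is level with the pointer on that window's outer post, and leave it standing there. Grasp nothing, do not reach in to the jar, and leave the other window, the pointers and all the things round about as they are.

Things in the scene. Friction and masses are not known exactly. Their poses are not given: they have to be found in the camera images.
- cabinet: fixed warming cabinet, 280 mm wide, 190 deep, 265 high. Origin: centre of underside; x into it, y to its left (robot's left), z up. Base 45 high, front at x -84, dial at y 0 out to x -97. Two bays parted at y 0, floors at z 45. Front slopes back, 50 deg above level: windows below, fixed panes above. Shut lip: root x -85, z 55; edge x -108, z 74. Posts 12 wide at y +-134, 9 proud of the glass.
- left_window: glass pane 118 mm wide, 126 long, in the left bay. Lip along its lower edge: 112 long, 8 thick, 30 out square from the glass. Origin: LOWER face of lip, mid length, in the glass plane. z up the slope (slides along it, 0 to 135; starts 0 to 15 open), x square into the cabinet: lip spans x -30..4, y -56..56, z 0..8. Counterweighted: stays where left, about 3 N friction plus slight damping.
- right_window: glass pane 118 mm wide, 126 long, in the right bay. Lip along its lower edge: 112 long, 8 thick, 30 out square from the glass. Origin: LOWER face of lip, mid length, in the glass plane. z up the slope (slides along it, 0 to 135; starts 0 to 15 open), x square into the cabinet: lip spans x -30..4, y -56..56, z 0..8. Counterweighted: stays where left, about 3 N friction plus slight damping.
- left_pointer: dark steel clip 16 mm wide with a wedge pointer, on the outer post beside the left lip's end. Origin: tip of the wedge. Axes as the windows: z up the slope. It marks the height of the LOWER face of the left lip: when level, the window's origin has z = 0 in this frame. 75 to 115 mm up the slope from shut; not to be moved.
- right_pointer: dark steel clip 16 mm wide with a wedge pointer, on the outer post beside the right lip's end. Origin: tip of the wedge. Axes as the windows: z up the slope. It marks the height of the LOWER face of the right lip: when level, the window's origin has z = 0 in this frame. 75 to 115 mm up the slope from shut; not to be moved.
- honey: glass jar of honey with a yellow lid, diameter 64 mm, height 87 mm, standing in one of the two bays, about 30 mm behind the cabinet's middle. Origin: centre of its underside. The bay where it stands (cabinet y above or below 0) names the window.
- canister: square grey-brown sugar canister with a knobbed lid, 70 x 70 x 105 mm, standing in the other bay. Origin: centre of its underside.
- salt: salt shaker, diameter 44 mm, height 90 mm, right of the cabinet. Origin: centre of underside. A bystander, standing loose on the range; not to be disturbed.
- pepper: pepper shaker, diameter 44 mm, height 90 mm, right of the cabinet. Origin: centre of underside. A bystander, standing loose on the range; not to be disturbed.
- spice: spice jar with a red cap, diameter 45 mm, height 106 mm, right of the cabinet. Origin: centre of underside. A bystander, standing loose on the range; not to be disturbed.
- candle: tea light, diameter 38 mm, height 15 mm, in front of the cabinet. Origin: centre of underside. A bystander, standing loose on the range; not to be disturbed.
- spoon: teaspoon with a red handle, 132 x 26 x 11 mm, lying in front of the cabinet. Origin: centre of underside, x along its length. A bystander, standing loose on the range; not to be disturbed.

How it is judged:
By the outcome, as a careful person would: the job done as asked, in the order asked, and still so for the second after the job is handed in, with the robot touching nothing.
It also fails if it takes over 42 s, if anything falls off the work surface, if the arm or the gripper's body presses on something with over 40 N, if the wrist force passes 120 N, or if a joint passes its speed limit or range.

## Working session

There is one attempt and no reset: what is moved stays moved. The work goes in short steps, Python scripts to look and compute and a tool call to move; the robot and the scene stay as the last step left them, time stands still between calls to the robot, and variables do not carry over. Pictures are saved under pics/ and viewed, at most 12 in all, crops included, and the job is handed in when it is done.

Besides the shell and the picture viewer there is one more tool, called after "Request:" by a JSON object that holds its "op" and its "data", one argument or row to a line. play_rows: Moves the arm, as the interface text tells. Its arguments: {"type":"object","properties":{"increments":{"type":"array"},"grip_force":{"type":"number"}},"required":["increments"]}

```bash
mkdir -p pics; ls
cat > h.py <<'E'
import numpy as np, cv2
from workcell import telemetry, camera, calibration, workorder
def cal(n):
    c=calibration(n); f=240/np.tan(np.radians(c["vertical_fov"])/2)
    R=cv2.Rodrigues(np.array(c["rvec"],float))[0]; return c,f,R,np.array(c["tvec"],float)
def slopes(n,uv):
    c,f,R,t=cal(n); d=(np.atleast_2d(uv).astype(float)-[c["cx"],c["cy"]])/f; s=d.copy()
    for _ in range(20): s=d/(1+c["k1"]*(s**2).sum(1,keepdims=True))
    return s
def pts(n,uv,z):  # pixel+depth -> world
    c,f,R,t=cal(n); s=slopes(n,uv); z=np.atleast_1d(z)[:,None]
    return (np.hstack([s,np.ones((len(s),1))])*z-t)@R
def ray(n,uv):
    c,f,R,t=cal(n); s=slopes(n,uv); return -R.T@t, np.hstack([s,np.ones((len(s),1))])@R
def proj(n,P):
    c,f,R,t=cal(n); p=np.atleast_2d(P)@R.T+t; s=p[:,:2]/p[:,2:]
    return s*(1+c["k1"]*(s**2).sum(1,keepdims=True))*f+[c["cx"],c["cy"]]
def cloud(n,D):
    v,u=np.mgrid[0:480,0:640]; return pts(n,np.c_[u.ravel(),v.ravel()],D.ravel()).reshape(480,640,3)
E
python3 - <<'E'
from h import *
for n in ("side","top"):
    I,D=camera(n); cv2.imwrite(f"pics/{n}0.png",I[:,:,::-1]); np.save(n+"0.npy",D)
    c,f,R,t=cal(n); print(n,f,c["k1"],-R.T@t,R[2])
print(telemetry.get_obs())
E
```

```text
pics
side 494.3456548474138 -0.09272125085008784 [0.35983471 0.57381045 0.5557704 ] [ 0.16547482 -0.81140152 -0.56057618]
top 609.0240984591383 -0.178994069249112 [ 0.33414566 -0.13022883  0.98504951] [ 0.19935448 -0.00837039 -0.97989169]
{'time': 0.1, 'q': array([ 7.13901118e+01,  5.00707235e+00,  1.00385927e+01,  9.50982052e+01,
       -7.21941616e-04,  9.00010469e+01]), 'qd': array([ 0.07401622, -0.08199247,  0.10325289, -0.00946233, -0.14038181,
        0.02881368]), 'joint_efforts': array([ 1.73475786e-03, -5.21564770e+01,  4.65654194e+01,  1.59725075e-02,
        5.20249137e-05, -2.64992082e-06]), 'ee_pos': array([0.17546427, 0.52107353, 0.24965876]), 'tcp_rot': array([-1.79933315e+02,  7.23159633e-04,  1.61389066e+02]), 'wrist_force': array([-0.00109025,  0.15797397, -0.97325811]), 'torque': array([ 0.02619627, -0.01007059, -0.03561425]), 'grasp_force': 0.0, 'opening': 0.08548308391134761}
```

View pics/side0.png

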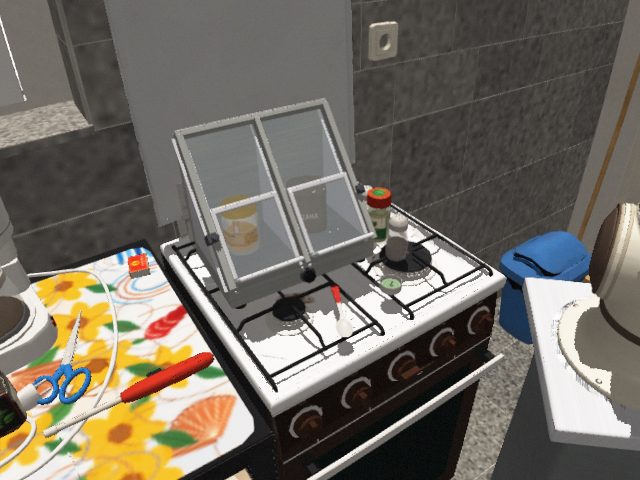

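View pics/top0.png

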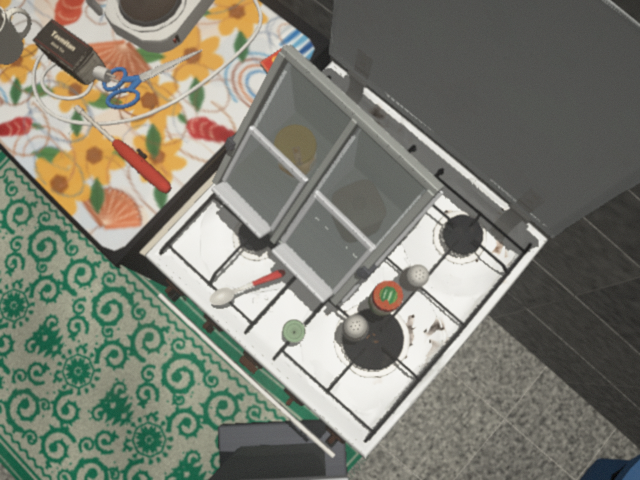

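Honey (yellow lid) is in the left bay: side view about (240,225), top view about (295,145). So it is the left window; its lip runs from (218,190) to (265,232) in the top view, and its pointer clip is at about (212,238) in the side view. Next I'll find the cabinet pose from depth.

Run:
```python
from h import *
for n in ("side","top"):
    D=np.load(n+"0.npy"); C=cloud(n,D); np.save(n+"C.npy",C)
    print(n,"tcp at",proj(n,[.176,.521,.25]),proj(n,[[0,0,0],[.3,0,0],[.3,.2,0]]))
    m=(abs(C[...,2]-.265)<.008)&(D>0)
    nn,l,s,ce=cv2.connectedComponentsWithStats(m.astype(np.uint8))
    for i in np.argsort(-s[1:,4])[:3]+1:
        P=C[l==i][:,:2].astype(np.float32); r=cv2.minAreaRect(P); print(s[i],r,cv2.boxPoints(r).tolist(),np.median(C[l==i][:,2]))
    q=[(240,210),(225,215),(238,245),(190,180)] if n=="side" else [(295,145),(240,210),(300,270),(265,150),(300,295)]
    for u,v in q: print((u,v),C[v,u].round(4))
I=cv2.imread("pics/side0.png")[90:310,160:400]; cv2.imwrite("pics/sidecrop.png",cv2.resize(I,None,fx=2.7,fy=2.7,interpolation=cv2.INTER_CUBIC))
I=cv2.imread("pics/top0.png")[40:310,190:450]; cv2.imwrite("pics/topcrop.png",cv2.resize(I,None,fx=2.2,fy=2.2,interpolation=cv2.INTER_CUBIC))
```

```text
side tcp at [[714.95945439 711.53938538]] [[637.52541827 350.55063842]
 [440.5471356  329.63470108]
 [438.67808973 441.84103508]]
[   0   10  640  109 4444] ((0.3475605249404907, -0.7439152002334595), (1.9742470979690552, 0.26872456073760986), 37.195159912109375) [[-0.5199896097183228, -1.2336323261260986], [-0.35753703117370605, -1.4476932287216187], [1.2151106595993042, -0.2541980743408203], [1.0526580810546875, -0.04013717174530029]] 0.26505761575198
[173  98 155  38 763] ((0.6374521851539612, -0.18925973773002625), (0.27962595224380493, 0.014714878983795643), 41.859134674072266) [[0.5284115672111511, -0.27707743644714355], [0.538230836391449, -0.28803688287734985], [0.7464928030967712, -0.10144203901290894], [0.7366735339164734, -0.09048259258270264]] 0.26023891705903507
[18 78  2  4  5] ((1.2291377782821655, -0.32342028617858887), (0.001938265166245401, 0.026516487821936607), 40.63896942138672) [[1.219767451286316, -0.3139907419681549], [1.2370373010635376, -0.3341121971607208], [1.2385081052780151, -0.3328498303890228], [1.2212382555007935, -0.3127283751964569]] 0.2718290718089
[... 746 characters left out ...]
0.5177652835845947, -0.5261204838752747], [0.5255588293075562, -0.5341436862945557], [0.8151074647903442, -0.25288236141204834], [0.8073139190673828, -0.24485915899276733]] 0.26521758884443136
[637 183   3   5   8] ((0.5288811326026917, -0.5566357970237732), (0.004398225340992212, 0.0015580897452309728), 34.048309326171875) [[0.5266228318214417, -0.557221531867981], [0.5274952054023743, -0.5585125684738159], [0.5311394333839417, -0.5560500621795654], [0.530267059803009, -0.5547590255737305]] 0.2592695448228146
(295, 145) [ 0.6369 -0.1083  0.1683]
(240, 210) [ 0.5711 -0.0156  0.0725]
(300, 270) [ 0.4724 -0.1039  0.0717]
(265, 150) [ 0.6408 -0.0635  0.1441]
(300, 295) [ 0.4467 -0.0986 -0.0409]
```

View pics/sidecrop.png

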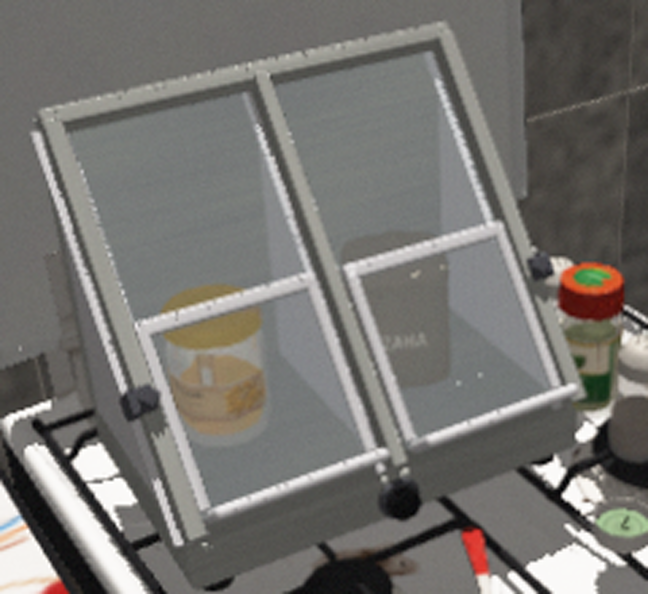

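View pics/topcrop.png

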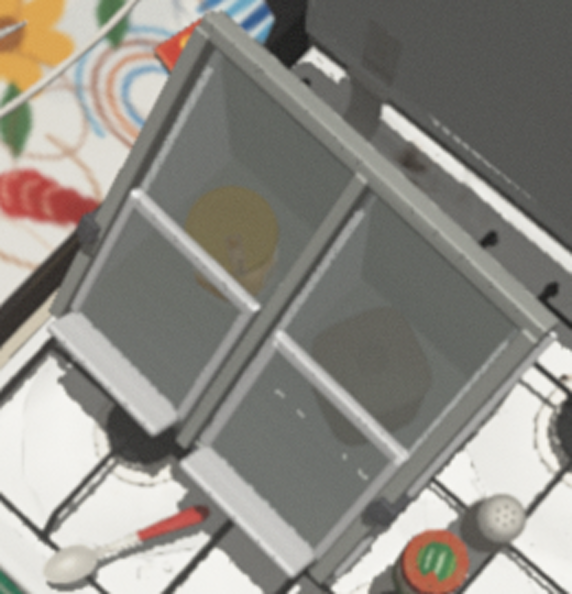

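```bash
cat >> h.py <<'E'
def frame():
    z=np.load("fr.npz"); return z["R"],z["o"]     # window axes (cols x in, y left, z up slope), origin shut-left lip centre
E
python3 - <<'E'
from h import *
res=[]
for n in ("side","top"):
    C=np.load(n+"C.npy"); m=np.zeros((480,640),np.uint8)
    # upper fixed panes (left bay and right bay)
    polys={"side":[[(195,140),(250,130),(268,185),(215,200)],[(270,120),(315,115),(335,170),(288,182)]],
           "top":[[(285,75),(340,120),(305,165),(262,125)],[(362,135),(415,185),(375,235),(330,190)]]}[n]
    P=[]
    for p in polys:
        m[:]=0; cv2.fillPoly(m,[np.array(p)],1); P.append(C[m>0])
    P=np.vstack(P); P=P[P[:,2]>.05]
    w=np.ones(len(P),bool)
    for _ in range(8):
        c=P[w].mean(0); nv=np.linalg.svd(P[w]-c,full_matrices=False)[2][2]; r=(P-c)@nv; w=abs(r)<max(.003,2*np.median(abs(r)))
    if nv[2]>0: nv=-nv
    print(n,"n",nv,"elev slope",np.degrees(np.arctan2(np.hypot(*nv[:2]),-nv[2])),"yaw",np.degrees(np.arctan2(nv[1],nv[0])),"off",c@nv,w.mean(),r[w].std())
    g=C[(C[...,2]>-.02)&(C[...,2]<.02)]; print("table z",np.histogram(g[:,2],20))
E
```

```text
side n [ 0.51036134 -0.57436329 -0.64002978] elev slope 50.20595999743667 yaw -48.376705114617955 off 0.2823053110470034 0.9647590831124279 0.0012477260578728593
table z (array([ 1315,  9512, 24763,  6037,   955,  1309,  1303,  1294,  2228,
        6200,  2974,  1050,  1111,  1181,  1745,  1873,  1372,  1008,
         851,   760]), array([-1.99986499e-02, -1.79989073e-02, -1.59991647e-02, -1.39994222e-02,
       -1.19996796e-02, -9.99993709e-03, -8.00019453e-03, -6.00045198e-03,
       -4.00070943e-03, -2.00096687e-03, -1.22431876e-06,  1.99851823e-03,
        3.99826079e-03,  5.99800334e-03,  7.99774590e-03,  9.99748845e-03,
        1.19972310e-02,  1.39969736e-02,  1.59967161e-02,  1.79964587e-02,
        1.99962012e-02]))
top n [ 0.50633579 -0.5735501  -0.64394437] elev slope 49.91342634424006 yaw -48.561612207198095 off 0.277293921148562 0.9845828670893945 0.0011224333468929071
table z (array([ 4504, 14302, 18526,  9299,  2062,   841,   785,   778,   959,
        1053,   756,   573,   629,   741,   715,   609,   318,   264,
         275,   246]), array([-1.99986460e-02, -1.79987411e-02, -1.59988362e-02, -1.39989314e-02,
       -1.19990265e-02, -9.99912165e-03, -7.99921679e-03, -5.99931192e-03,
       -3.99940706e-03, -1.99950220e-03,  4.02665115e-07,  2.00030753e-03,
        4.00021239e-03,  6.00011726e-03,  8.00002212e-03,  9.99992698e-03,
        1.19998318e-02,  1.39997367e-02,  1.59996416e-02,  1.79995464e-02,
        1.99994513e-02]))
```

Run:
```python
from h import *
a,b=np.radians(-48.45),np.radians(50)
X=np.array([np.cos(a),np.sin(a),0]);Y=np.array([-np.sin(a),np.cos(a),0]);Z=np.array([0,0,1.])
R=np.c_[np.sin(b)*X-np.cos(b)*Z, Y, np.cos(b)*X+np.sin(b)*Z]; np.save("R.npy",R)
print(R.round(4).tolist())
def show(n,poly):
    C=np.load(n+"C.npy"); m=np.zeros((480,640),np.uint8); cv2.fillPoly(m,[np.array(poly)],1); P=C[m>0]; P=P[P[:,2]>.03]; return P@R*1000
for n,pu,pl in (("side",[[195,140],[250,130],[268,185],[215,200]],[[225,220],[275,205],[295,252],[242,270]]),("top",[[285,75],[340,120],[305,165],[262,125]],[[250,150],[295,185],[262,215],[232,185]])):
    for p in (pu,pl):
        Q=show(n,p); print(n,np.percentile(Q[:,0],[10,50,90]).round(1))
# lip profile: points in x<plane-8 range
for n,box in (("top",[[205,175],[275,225],[265,245],[205,200]]),("side",[[225,260],[310,240],[310,280],[225,290]])):
    Q=show(n,box); print(n,"lip x/z profile")
    x0={"top":278,"side":281}[n]
    for lo in range(-40,8,4):
        s=Q[(Q[:,0]-x0>lo)&(Q[:,0]-x0<lo+4)]
        if len(s)>3: print(lo,len(s),"z",np.percentile(s[:,2],[5,25,50,75,95]).round(1),"y",np.percentile(s[:,1],[2,98]).round(1))
# top bar ends
for n in ("top","side"):
    C=np.load(n+"C.npy"); Q=C.reshape(-1,3); Q=Q[(Q[:,2]>.23)&(Q[:,2]<.275)&(np.hypot(Q[:,0]-.637,Q[:,1]+.19)<.2)]@R*1000
    print(n,"ybar",np.percentile(Q[:,1],[.5,99.5]))
```

```text
[[0.5081, 0.7484, 0.4263], [-0.5733, 0.6633, -0.481], [-0.6428, 0.0, 0.766]]
side [278.3 280.1 281.9]
side [268.2 270.1 271.9]
top [277.1 278.6 280.2]
top [266.9 268.4 270. ]
top lip x/z profile
-40 194 z [303.6 305.8 307.3 309.  311.3] y [364.  467.6]
-36 174 z [304.7 308.2 309.4 310.5 311.5] y [363.3 471. ]
-32 127 z [308.  309.1 309.9 310.7 311.8] y [363.8 469.4]
-28 128 z [308.3 309.2 310.1 310.8 312.3] y [363.7 469. ]
-24 124 z [308.  309.3 309.8 310.7 312.2] y [363.7 466. ]
-20 114 z [307.3 308.8 309.9 310.6 312. ] y [362.4 479.4]
-16 100 z [299.6 309.  309.7 310.8 318.6] y [360.6 485.6]
-12 140 z [307.8 309.5 312.1 315.3 320.2] y [361.1 417.6]
-8 6 z [306.5 307.8 309.8 310.8 314. ] y [361.6 402.6]
0 6 z [287.7 289.5 290.3 291.3 292.6] y [362.9 366. ]
side lip x/z profile
-40 267 z [305.  306.5 308.4 310.3 311.9] y [367.6 471.7]
-36 35 z [304.2 304.9 306.  311.  312.5] y [367.4 474.6]
-28 4 z [305.8 307.  308.3 309.3 310.2] y [474.  474.5]
-24 10 z [302.1 310.6 323.3 329.7 334.6] y [371.5 487.5]
-20 278 z [300.6 307.8 316.5 325.9 337.5] y [347.2 489.9]
-16 422 z [311.2 319.4 325.8 333.3 341. ] y [336.7 483.9]
-12 900 z [313.2 318.7 326.2 333.  340.1] y [341.1 474.9]
-8 69 z [276.3 280.6 313.8 325.7 332.8] y [340.9 490.3]
-4 145 z [276.6 288.  292.1 294.6 312.8] y [345.3 490.5]
0 409 z [285.9 289.9 293.8 296.6 300.7] y [345.4 487.7]
4 224 z [283.1 285.9 298.4 300.  301.9] y [360.1 468.4]
top ybar [207.78936571 487.05367061]
side ybar [214.7006986  492.98742806]
```

Run:
```python
from h import *
R=np.load("R.npy")
for n,(u0,v0,u1,v1) in (("side",(200,225,228,252)),("top",(218,132,242,160))):
    I=cv2.imread(f"pics/{n}0.png"); C=np.load(n+"C.npy")
    G=I.max(2)[v0:v1,u0:u1]; Q=(C[v0:v1,u0:u1]@R*1000).reshape(-1,3)
    m=(G<85)
    k,l,s,c=cv2.connectedComponentsWithStats(m.astype(np.uint8)); 
    for i in range(1,k):
        if s[i,4]>8: q=Q[(l==i).ravel()]; print(n,s[i],c[i]+[u0,v0],np.percentile(q,[5,50,95],axis=0).round(1).tolist())
    cv2.imwrite(f"pics/ptr_{n}.png",cv2.resize(I[v0-8:v1+8,u0-8:u1+8],None,fx=12,fy=12,interpolation=cv2.INTER_CUBIC))
a=cv2.imread("pics/ptr_side.png");b=cv2.imread("pics/ptr_top.png");h=max(a.shape[0],b.shape[0]);o=np.zeros((h,a.shape[1]+b.shape[1],3),np.uint8)
o[:a.shape[0],:a.shape[1]]=a;o[:b.shape[0],a.shape[1]:]=b
f=.75 if o.shape[1]>800 else 1;o=cv2.resize(o,(800,int(h*800/o.shape[1])));cv2.imwrite("pics/ptr.png",o);print(o.shape,a.shape,b.shape)
```

```text
side [  4   0  15  27 162] [211.10493827 239.21604938] [[251.5, 483.4, 369.9], [259.7, 490.7, 382.4], [277.7, 497.5, 397.3]]
top [  0   8  17  20 157] [225.22292994 149.91719745] [[250.4, 480.5, 255.7], [347.3, 539.5, 280.0], [364.3, 545.4, 388.1]]
(419, 800, 3) (516, 528, 3) (528, 480, 3)
```

View pics/ptr.png

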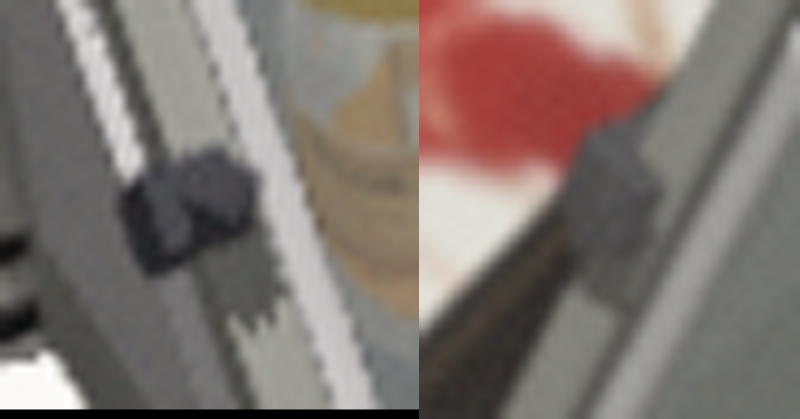

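The pointer's wedge points towards the window; its tip is at about (218.5,237.0) in the side view and (234.6,143.5) in the top view. I'll triangulate it and list the depth points of the clip.

Run:
```python
from h import *
R=np.load("R.npy")
(o1,d1),(o2,d2)=ray("side",[218.5,237.0]),ray("top",[234.6,143.5]); d1=d1[0];d2=d2[0]
s=np.linalg.lstsq(np.c_[d1,-d2],o2-o1,rcond=None)[0]; p1,p2=o1+s[0]*d1,o2+s[1]*d2
print("tri",p1@R*1e3,p2@R*1e3,np.linalg.norm(p1-p2)*1e3)
for n,uv in (("side",[218.5,237]),("top",[234.6,143.5])):
    o,d=ray(n,uv); d=d[0]
    for xp in (252,258,262): t=(xp/1e3-o@R[:,0])/(d@R[:,0]); print(n,xp,((o+t*d)@R*1e3).round(1))
for n,(u0,v0,u1,v1) in (("side",(203,230,222,247)),("top",(224,134,238,156))):
    C=np.load(n+"C.npy")[v0:v1,u0:u1]@R*1000
    for ch in (0,1,2):
        print(n,ch); print(C[::2,::2,ch].round(0).astype(int))
```

```text
tri [263.72422661 478.71987076 382.77043359] [264.40917793 483.35428265 386.13331494] 5.766793116168253
side 252 [252.  481.3 381.6]
side 258 [258.  480.  382.2]
side 262 [262.  479.1 382.6]
top 252 [252.  477.3 397. ]
top 258 [258.  480.2 391.8]
top 262 [262.  482.2 388.2]
side 0
[[280 281 273 264 266 263 262 266 267 270]
 [281 282 280 265 264 258 257 269 269 266]
 [322 284 260 257 259 253 254 253 268 266]
 [329 268 260 258 253 252 251 252 270 268]
 [337 274 258 259 258 253 251 251 263 266]
 [342 277 263 258 260 258 256 260 265 267]
 [346 328 270 259 256 258 265 264 261 267]
 [353 338 275 265 276 266 262 261 264 265]
 [359 340 327 282 280 272 264 264 262 265]]
side 1
[[495 492 490 489 486 483 481 477 473 470]
 [496 493 490 490 487 486 483 477 474 472]
 [489 493 495 493 489 488 485 482 475 473]
 [488 497 496 493 492 489 486 483 476 474]
 [488 497 497 494 492 490 487 484 479 475]
 [488 498 498 496 492 490 487 483 479 476]
 [488 489 497 496 494 491 486 484 481 477]
 [488 488 497 496 491 490 488 485 482 478]
 [488 489 488 494 491 490 489 486 483 479]]
side 2
[[403 402 400 398 397 396 39
[... 703 characters left out ...]
67]]
top 1
[[562 561 558 556 553 496 487]
 [559 556 554 494 494 489 486]
 [556 554 493 492 491 488 485]
 [554 495 492 489 488 486 483]
 [552 493 492 488 485 483 481]
 [496 489 485 483 483 482 480]
 [546 488 484 482 481 480 479]
 [543 487 483 480 479 480 478]
 [541 541 488 483 481 478 476]
 [540 488 485 483 480 478 477]
 [541 486 483 481 478 478 475]]
top 2
[[292 291 294 295 297 391 404]
 [291 293 294 393 392 397 401]
 [289 290 392 392 392 393 397]
 [286 386 389 391 391 391 395]
 [283 384 384 388 390 391 393]
 [376 386 390 390 389 389 389]
 [282 382 386 387 386 386 386]
 [279 377 382 385 385 381 382]
 [277 274 369 375 375 379 379]
 [272 364 367 368 372 373 371]
 [264 362 365 366 369 367 370]]
```

Request:
{"op": "play_rows", "data": {
  "increments": [
    [[0, 0, -20], [0, 0, 8], 1],
    [[0, 0, -20], [0, 0, 8], 1]
  ]
}}

```text
time: 0.3
ee_pos: [0.1756, 0.5216, 0.272]
tcp_rot: [179.9, -0.0, 153.2]
wrist_force: [-0.1, 0.3, -1.0]
opening: 0.0592
grasp_force: 0.0
```

```bash
cat >> h.py <<'E'
from scipy.spatial.transform import Rotation as Ro
def targ(xc,yc,zc,a=15,back=0,flip=1):
    """TCP pose with fingertip upper corner at window-axes point (mm)"""
    R=np.load("R.npy"); Y=R[:,1]; Z=np.array([0,0,1.]); X=np.cross(Y,Z); c,s=np.cos(np.radians(a)),np.sin(np.radians(a))
    t=c*X-s*Z; u=s*X+c*Z; y=Y*flip
    return R@np.array([xc,yc,zc])/1e3-.011*u-(.019+back)*t, np.c_[np.cross(y,t),y,t]
def rel(p,Rt):
    o=telemetry.get_obs(); R0=Ro.from_euler("xyz",o["tcp_rot"],degrees=True).as_matrix()
    print("q",o["q"].round(1),"F",o["wrist_force"].round(1),"pos",o["ee_pos"].round(4),"t",o["time"])
    return (R0.T@(p-o["ee_pos"])*1e3).round(1), np.degrees(Ro.from_matrix(R0.T@Rt).as_rotvec()).round(1)
E
python3 - <<'E'
from h import *
for f in (1,-1):
    p,Rt=targ(255,419,290,back=.06,flip=f); print(p.round(4),Ro.from_matrix(Rt).as_euler("xyz",degrees=True).round(1),*rel(p,Rt))
E
```

```text
q [71.4  5.5 13.  97.4 -0.  98.2] F [-0.1  0.3 -1. ] pos [0.1756 0.5216 0.272 ] t 0.3
[0.5143 0.0515 0.0681] [180.   75.  131.6] [-514.1 -267.8  203.2] [ 14.3 -74.1  18.4]
q [71.4  5.5 13.  97.4 -0.  98.2] F [-0.1  0.3 -1. ] pos [0.1756 0.5216 0.272 ] t 0.3
[0.5143 0.0515 0.0681] [180.  -75.  -48.5] [-514.1 -267.8  203.2] [  98.5   19.  -128.3]
```

Run:
```python
from h import *
_,Rt=targ(255,419,290); print(rel(np.array([.44,.135,.22]),Rt))
```

```text
q [71.4  5.5 13.  97.4 -0.  98.2] F [-0.1  0.3 -1. ] pos [0.1756 0.5216 0.272 ] t 0.3
(array([-410.2, -226.3,   51.4]), array([ 14.3, -74.1,  18.4]))
```

Request:
{"op": "play_rows", "data": {
  "increments": [
    [[-40, -22, 5], [1.4, -7.4, 1.8], 1],
    [[-80, -44, 10], [2.9, -14.8, 3.7], 1],
    [[-120, -66, 15], [4.3, -22.2, 5.5], 1],
    [[-160, -88, 20], [5.7, -29.6, 7.4], 1],
    [[-200, -110, 25], [7.1, -37, 9.2], 1],
    [[-240, -132, 30], [8.6, -44.4, 11], 1],
    [[-280, -154, 35], [10, -51.8, 12.9], 1],
    [[-320, -176, 40], [11.4, -59.2, 14.7], 1],
    [[-360, -198, 45], [12.8, -66.6, 16.6], 1],
    [[-410, -226, 51], [14.3, -74.1, 18.4], 1],
    [[-410, -226, 51], [14.3, -74.1, 18.4], 1],
    [[-410, -226, 51], [14.3, -74.1, 18.4], 1],
    [[-410, -226, 51], [14.3, -74.1, 18.4], 1],
    [[-410, -226, 51], [14.3, -74.1, 18.4], 1]
  ]
}}

```text
time: 1.7
ee_pos: [0.4407, 0.1364, 0.2198]
tcp_rot: [-179.6, 75.0, 132.1]
wrist_force: [0.5, 0.7, 1.4]
opening: 0.0001
grasp_force: 0.0
```

Run:
```python
from h import *
for z,b in ((293,.06),(293,0),(303,0)):
    p,Rt=targ(255,419,z,back=b); print(rel(p,Rt))
print((np.load("R.npy").T@p)*1e3, Rt.T@np.load("R.npy")[:,2])
for n in ("side",):
    I,D=camera(n); cv2.imwrite(f"pics/{n}1.png",I[90:390,130:530,::-1])
```

```text
q [ 50.6   0.5 -22.1  97.2 -72.7 121. ] F [0.5 0.7 1.4] pos [0.4407 0.1364 0.2198] t 1.7
(array([114.9,  -1.5, 148.9]), array([0.2, 0. , 0.1]))
q [ 50.6   0.5 -22.1  97.2 -72.7 121. ] F [0.5 0.7 1.4] pos [0.4407 0.1364 0.2198] t 1.7
(array([114.9,  -1.7, 208.9]), array([0.2, 0. , 0.1]))
q [ 50.6   0.5 -22.1  97.2 -72.7 121. ] F [0.5 0.7 1.4] pos [0.4407 0.1364 0.2198] t 1.7
(array([105.8,  -1.7, 213.2]), array([0.2, 0. , 0.1]))
[242.42895293 419.         285.00086737] [-0.90630779  0.          0.42261826]
```

View pics/side1.png

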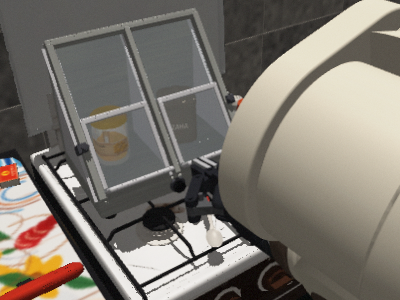

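The arm is clear of the cabinet, gripper in front of it around (200,190) in the crop. Down to the pre-approach pose.

Request:
{"op": "play_rows", "data": {
  "increments": [
    [[25, 0, 25], [0, 0, 0], 1],
    [[50, -1, 50], [0, 0, 0], 1],
    [[75, -1, 80], [0, 0, 0], 1],
    [[95, -2, 110], [0, 0, 0], 1],
    [[110, -2, 135], [0.2, 0, 0.1], 1],
    [[115, -2, 149], [0.2, 0, 0.1], 1],
    [[115, -2, 149], [0.2, 0, 0.1], 1],
    [[115, -2, 149], [0.2, 0, 0.1], 1],
    [[115, -2, 149], [0.2, 0, 0.1], 1],
    [[115, -2, 149], [0.2, 0, 0.1], 1]
  ]
}}

```text
time: 2.75
ee_pos: [0.5155, 0.0498, 0.0707]
tcp_rot: [-179.8, 75.1, 131.7]
wrist_force: [-0.4, 0.5, -0.1]
opening: 0.0
grasp_force: 0.0
```

Run:
```python
from h import *
for z,b in ((293,0),(303,0),(370,0)):
    p,Rt=targ(255,419,z,back=b); print(rel(p,Rt))
for n in ("top",):
    I,D=camera(n); cv2.imwrite(f"pics/{n}2.png",cv2.resize(I[100:350,120:420,::-1],None,fx=2,fy=2)); np.save("t2.npy",cloud(n,D))
```

```text
q [ 35.1  -7.7 -47.5  27.3 -73.8  66.1] F [-0.4  0.5 -0.1] pos [0.5155 0.0498 0.0707] t 2.75
(array([ 0.4,  0.2, 59.9]), array([-0. ,  0.1,  0. ]))
q [ 35.1  -7.7 -47.5  27.3 -73.8  66.1] F [-0.4  0.5 -0.1] pos [0.5155 0.0498 0.0707] t 2.75
(array([-8.6,  0.2, 64.2]), array([-0. ,  0.1,  0. ]))
q [ 35.1  -7.7 -47.5  27.3 -73.8  66.1] F [-0.4  0.5 -0.1] pos [0.5155 0.0498 0.0707] t 2.75
(array([-69.3,   0.1,  92.6]), array([-0. ,  0.1,  0. ]))
```

View pics/top2.png

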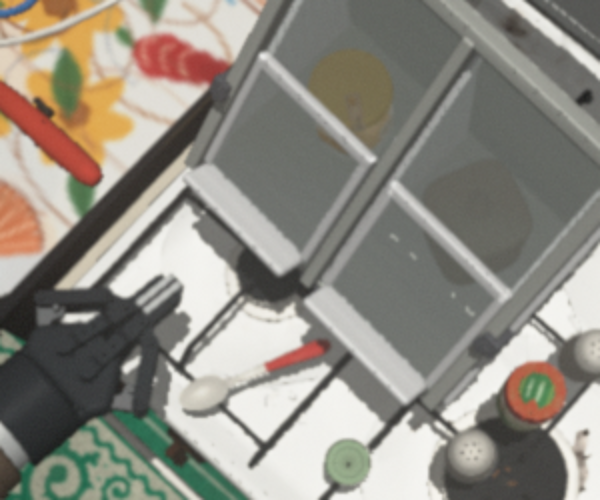

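Fingertips at (170,285) of the crop, pointing squarely at the middle of the left lip (about (245,220)), clear of the spoon. Forward beneath the lip now.

Request:
{"op": "play_rows", "data": {
  "increments": [
    [[0, 0, 10], [0, 0, 0], 1],
    [[0, 0, 20], [0, 0, 0], 1],
    [[0, 0, 30], [0, 0, 0], 1],
    [[0, 0, 38], [0, 0, 0], 1],
    [[0, 0, 45], [0, 0, 0], 1],
    [[0, 0, 51], [0, 0, 0], 1],
    [[0, 0, 56], [0, 0, 0], 1],
    [[0, 0, 60], [0, 0, 0], 1],
    [[0, 0, 60], [0, 0, 0], 1],
    [[0, 0, 60], [0, 0, 0], 1]
  ]
}}

```text
time: 3.8
ee_pos: [0.5536, 0.0054, 0.0544]
tcp_rot: [-179.7, 75.1, 131.8]
wrist_force: [0.6, -0.5, -0.3]
opening: 0.0002
grasp_force: 0.0
```

Run:
```python
from h import *
for z,b in ((303,0),(368,0)):
    p,Rt=targ(255,419,z,back=b); print(rel(p,Rt))
```

```text
q [ 27.3  -7.2 -53.1   1.6 -69.5  45.5] F [ 0.6 -0.5 -0.3] pos [0.5536 0.0054 0.0544] t 3.8
(array([-9.3,  1.1,  3.5]), array([-0.1,  0.1,  0.1]))
q [ 27.3  -7.2 -53.1   1.6 -69.5  45.5] F [ 0.6 -0.5 -0.3] pos [0.5536 0.0054 0.0544] t 3.8
(array([-68.2,   1.1,  31. ]), array([-0.1,  0.1,  0.1]))
```

Request:
{"op": "play_rows", "data": {
  "increments": [
    [[-3.6, 0, 1.7], [0, 0, 0], 1],
    [[-7.2, 0, 3.4], [0, 0, 0], 1],
    [[-10, 0, 4.7], [0, 0, 0], 1],
    [[-12.7, 0, 5.9], [0, 0, 0], 1],
    [[-15.4, 0, 7.2], [0, 0, 0], 1],
    [[-18.1, 0, 8.5], [0, 0, 0], 1],
    [[-18.1, 0, 8.5], [0, 0, 0], 1],
    [[-18.1, 0, 8.5], [0, 0, 0], 1]
  ]
}}

```text
time: 4.6
ee_pos: [0.5621, -0.0047, 0.0699]
tcp_rot: [-179.8, 75.1, 131.7]
wrist_force: [-0.9, 0.5, -0.4]
opening: 0.0001
grasp_force: 0.0
```

Run:
```python
from h import *
for z,b in ((303,0),(368,0)):
    p,Rt=targ(255,419,z,back=b); print(rel(p,Rt))
I,D=camera("side"); cv2.imwrite("pics/side3.png",cv2.resize(I[120:320,150:350,::-1],None,fx=3,fy=3,interpolation=cv2.INTER_CUBIC))
I,D=camera("top"); cv2.imwrite("pics/top3.png",cv2.resize(I[100:300,180:380,::-1],None,fx=3,fy=3,interpolation=cv2.INTER_CUBIC))
```

```text
q [ 25.6  -9.  -53.2   0.1 -68.4  42.2] F [-0.9  0.5 -0.4] pos [ 0.5621 -0.0047  0.0699] t 4.6
(array([ 9. ,  1.4, -5.3]), array([-0.1,  0.1,  0. ]))
q [ 25.6  -9.  -53.2   0.1 -68.4  42.2] F [-0.9  0.5 -0.4] pos [ 0.5621 -0.0047  0.0699] t 4.6
(array([-49.8,   1.4,  22.3]), array([-0.1,  0.1,  0. ]))
```

View pics/side3.png

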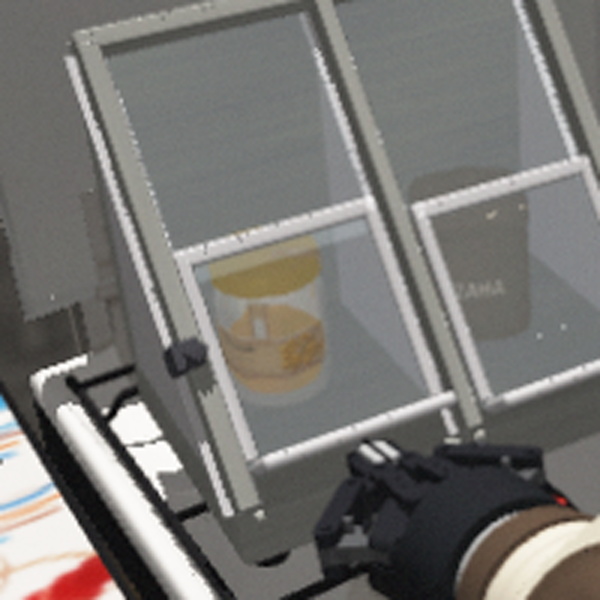

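Fingers are under the lip (fingertips at (375,450)) and the window has already risen some 6–8 mm. Continue, about 50 mm more up the slope, then measure.

Request:
{"op": "play_rows", "data": {
  "increments": [
    [[-2.7, 0, 1.3], [0, 0, 0], 1],
    [[-5.4, 0, 2.5], [0, 0, 0], 1],
    [[-8.2, 0, 3.8], [0, 0, 0], 1],
    [[-10.9, 0, 5.1], [0, 0, 0], 1],
    [[-13.6, 0, 6.3], [0, 0, 0], 1],
    [[-16.3, 0, 7.6], [0, 0, 0], 1],
    [[-19, 0, 8.9], [0, 0, 0], 1],
    [[-21.7, 0, 10.1], [0, 0, 0], 1],
    [[-24.5, 0, 11.4], [0, 0, 0], 1],
    [[-27.2, 0, 12.7], [0, 0, 0], 1],
    [[-29.9, 0, 13.9], [0, 0, 0], 1],
    [[-32.6, 0, 15.2], [0, 0, 0], 1],
    [[-35.3, 0, 16.5], [0, 0, 0], 1],
    [[-38, 0, 17.7], [0, 0, 0], 1],
    [[-40.5, 0, 18.9], [0, 0, 0], 1],
    [[-42.5, 0, 19.8], [0, 0, 0], 1],
    [[-44, 0, 20.5], [0, 0, 0], 1],
    [[-45, 0, 21], [0, 0, 0], 1],
    [[-45, 0, 21], [0, 0, 0], 1],
    [[-45, 0, 21], [0, 0, 0], 1]
  ]
}}

```text
time: 6.7
ee_pos: [0.5834, -0.0283, 0.108]
tcp_rot: [-179.8, 75.1, 131.6]
wrist_force: [-1.6, 0.2, -2.4]
opening: -0.0001
grasp_force: 0.8
```

Run:
```python
from h import *
R=np.load("R.npy"); p,Rt=targ(255,419,368); print(rel(p,Rt))
for n in ("side","top"):
    I,D=camera(n); C=cloud(n,D)@R*1000; np.save(n+"C4.npy",C)
    cv2.imwrite(f"pics/{n}4.png",I[:,:,::-1])
    m=(C[...,0]>235)&(C[...,0]<262)&(C[...,1]>440)&(C[...,1]<475)&(C[...,2]>300)&(C[...,2]<400)
    q=C[m]
    for lo in range(236,264,4):
        s=q[(q[:,0]>=lo)&(q[:,0]<lo+4)]
        if len(s)>3: print(n,lo,len(s),np.percentile(s[:,2],[5,25,50,75,95]).round(1),s[:,1].max().round(1))
I=cv2.imread("pics/side4.png")[205:275,185:275]; cv2.imwrite("pics/side4c.png",cv2.resize(I,None,fx=8,fy=8,interpolation=cv2.INTER_CUBIC))
```

```text
q [ 21.7 -12.4 -52.2  -1.6 -65.4  35.5] F [-1.6  0.2 -2.4] pos [ 0.5834 -0.0283  0.108 ] t 6.7
(array([-4.8,  1.1,  1.4]), array([-0.1,  0.1,  0. ]))
side 236 6 [366.3 366.8 367.5 368.1 368.6] 472.0
side 240 88 [364.  365.1 366.9 368.6 370.1] 474.2
side 244 21 [362.8 363.3 363.7 366.7 370.7] 474.6
side 248 8 [362.9 363.  363.2 364.6 368.3] 474.8
side 252 8 [362.9 363.  363.1 364.5 365.8] 474.2
side 256 8 [362.8 362.8 363.1 367.5 369.7] 474.8
side 260 5 [363.  363.  363.1 363.9 365.6] 474.2
top 236 8 [367.9 368.2 368.7 369.4 370. ] 471.2
top 240 74 [364.  365.6 367.4 368.8 370.6] 472.5
top 244 42 [367.  368.3 369.3 369.7 370.8] 473.4
top 248 39 [368.1 368.7 369.6 370.1 371.1] 472.1
top 252 35 [367.8 368.6 369.4 370.  370.9] 470.0
top 256 40 [367.3 368.4 368.9 370.2 370.8] 472.7
top 260 15 [367.7 368.4 369.4 369.5 370.3] 472.5
```

View pics/side4c.png

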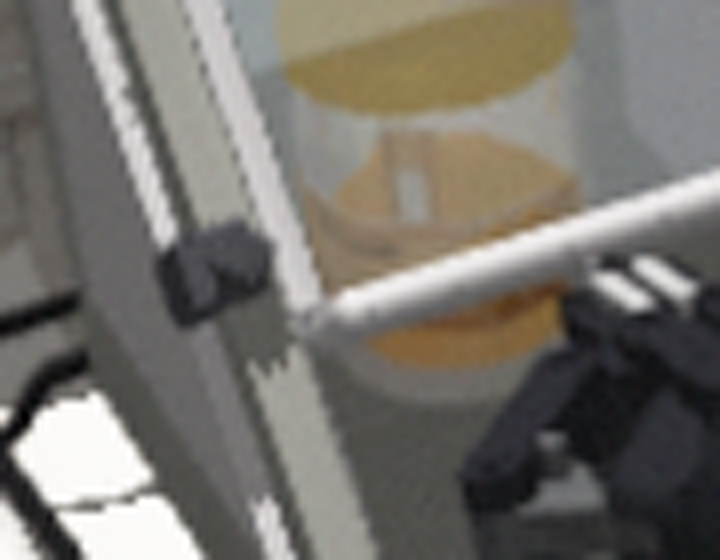

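The lip's underside (left end at about (310,320) in the crop) is a little below the pointer tip (about (270,258)). Refining the tip using the full-resolution depth of the wedge.

Run:
```python
from h import *
C=np.mean([np.load("sideC.npy")@np.load("R.npy")*1e3,np.load("sideC4.npy")],axis=0)
for n,(u0,v0,u1,v1) in (("side",(212,229,221,243)),("top",(224,140,235,156))):
    C=np.load(n+"C4.npy")[v0:v1,u0:u1]; print(n)
    for r in range(C.shape[0]): print(v0+r," ".join("%d/%d/%d"%tuple(np.round(c).astype(int)) if c[0]<259 else "-" for c in C[r]))
    q=C.reshape(-1,3); q=q[q[:,0]<258]
    for lo in range(476,500,2):
        s=q[(q[:,1]>=lo)&(q[:,1]<lo+2)]
        if len(s): print(lo,len(s),s[:,2].min().round(1),s[:,2].max().round(1),(s[:,2].min()/2+s[:,2].max()/2).round(1))
```

```text
side
229 - - - - - - - - -
230 - - - - - - - -503/650/303 -
231 - - - - - - - - -
232 - - 252/485/391 258/483/391 - - - - -
233 - 251/488/390 250/486/389 254/484/389 251/483/389 - - - -
234 256/489/389 253/488/389 253/486/388 252/485/388 250/484/387 250/482/386 250/481/386 - -
235 250/490/387 253/488/387 253/487/387 250/486/386 250/484/385 251/483/385 253/481/385 252/480/384 -
236 252/490/386 251/489/385 251/488/385 252/486/385 253/484/384 255/482/384 251/482/383 - -
237 250/491/384 253/489/384 251/488/384 252/487/383 253/485/383 252/484/382 253/482/382 - -503/650/303
238 255/491/383 252/490/383 254/488/382 251/487/382 251/486/381 253/484/381 - - -
239 258/491/382 255/490/381 256/488/381 252/487/380 252/486/380 252/485/379 - - -
240 257/491/381 258/490/380 257/488/380 255/487/379 255/486/379 256/484/378 - - -
241 - - 258/489/378 - 259/486/378 - - - -
242 - - - - - - - - -
478 1 384.3 384.3 384.3
480 4 381.9 386.0 383.9
482 8 380.9 389.4 385.1
484 12 378.3 391.0 384.6
486 11 379.1 389.9 384.5
488 10 379.7 389.4 384.6
490 6 380.6 387.3 384.0
top
140 - - 257/495/386 259/495/385 257/492/
[... 775 characters left out ...]
/387 -
147 - - 250/486/382 252/486/382 250/483/384 250/482/386 251/481/387 256/482/384 254/479/387 258/480/385 -
148 - - 250/485/381 253/485/379 252/484/381 251/481/384 253/481/383 253/479/385 256/480/384 257/479/384 -
149 - - 251/485/378 250/483/380 251/482/381 253/482/381 251/479/384 253/479/383 - - -
150 - - - - - - 257/481/377 259/481/377 - - -
151 - - - - - - - - - - -
152 - - - - - - - - - - -
153 - - - - - - - - - - -
154 - - - - - - - - - - -
155 - - - - - - - - - - -
478 7 383.5 386.8 385.1
480 11 377.3 394.0 385.6
482 15 380.1 390.4 385.2
484 11 377.8 390.5 384.1
486 10 382.0 391.9 387.0
488 8 380.9 392.0 386.4
490 5 385.2 390.2 387.7
492 3 383.7 386.5 385.1
494 6 376.5 386.0 381.3
```

Request:
{"op": "play_rows", "data": {
  "increments": [
    [[-2, 0, 0.9], [0, 0, 0], 1],
    [[-4.5, 0, 2.1], [0, 0, 0], 1],
    [[-7, 0, 3.3], [0, 0, 0], 1],
    [[-9.5, 0, 4.4], [0, 0, 0], 1],
    [[-12, 0, 5.6], [0, 0, 0], 1],
    [[-14, 0, 6.5], [0, 0, 0], 1],
    [[-15.5, 0, 7.2], [0, 0, 0], 1],
    [[-16.5, 0, 7.7], [0, 0, 0], 1],
    [[-17.2, 0, 8], [0, 0, 0], 1],
    [[-17.2, 0, 8], [0, 0, 0], 1],
    [[-17.2, 0, 8], [0, 0, 0], 1],
    [[-17.2, 0, 8], [0, 0, 0], 1]
  ]
}}

```text
time: 8.0
ee_pos: [0.5914, -0.0374, 0.1224]
tcp_rot: [-179.8, 75.1, 131.7]
wrist_force: [-0.9, 1.0, -1.5]
opening: -0.0
grasp_force: 0.7
```

```bash
cat > m.py <<'E'
from h import *
import sys
k=sys.argv[1]
R=np.load("R.npy"); p,Rt=targ(255,419,384); print(rel(p,Rt))
for n in ("side","top"):
    L=[];T=[]
    for _ in range(3):
        I,D=camera(n); C=cloud(n,D)@R*1000; q=C.reshape(-1,3)
        s=q[(q[:,0]>244)&(q[:,0]<264)&(q[:,1]>430)&(q[:,1]<472)&(q[:,2]>370)&(q[:,2]<400)]; L.append(np.median(s[:,2]))
        e=q[(q[:,0]>236)&(q[:,0]<243)&(q[:,1]>430)&(q[:,1]<472)&(q[:,2]>370)&(q[:,2]<400)]; L.append(np.percentile(e[:,2],[5,50,95]).round(1))
        w=q[(q[:,0]<256)&(q[:,0]>247)&(q[:,1]>477)&(q[:,1]<492)&(q[:,2]>374)&(q[:,2]<396)]
        T.append([((np.percentile(w[:,2],3)+np.percentile(w[:,2],97))/2).round(1), np.median(w[w[:,1]<482.5][:,2]).round(1)])
    print(n,"lip",L,"tip",T)
    if n=="side": cv2.imwrite(f"pics/s{k}.png",cv2.resize(I[205:265,195:275,::-1],None,fx=9,fy=9,interpolation=cv2.INTER_CUBIC))
E
python3 m.py 5
```

```text
q [ 20.2 -13.4 -51.6  -1.8 -64.3  33.5] F [-0.9  1.  -1.5] pos [ 0.5914 -0.0374  0.1224] t 8.0
(array([-2.2,  1.2,  0.1]), array([-0.1,  0.1,  0. ]))
side lip [np.float64(381.97040787481063), array([382.3, 385.9, 388.6]), np.float64(382.02687492301266), array([382.5, 385.4, 388.5]), np.float64(381.9887691529261), array([382.2, 385.4, 388.4])] tip [[np.float64(384.5), np.float64(384.6)], [np.float64(384.9), np.float64(384.6)], [np.float64(384.4), np.float64(384.5)]]
top lip [np.float64(388.1037494001023), array([382.1, 386.1, 388.5]), np.float64(388.120471258254), array([382. , 385.5, 388.9]), np.float64(388.0949192992079), array([382.5, 385.7, 389.6])] tip [[np.float64(384.7), np.float64(384.6)], [np.float64(384.6), np.float64(385.5)], [np.float64(385.9), np.float64(385.4)]]
```

View pics/s5.png

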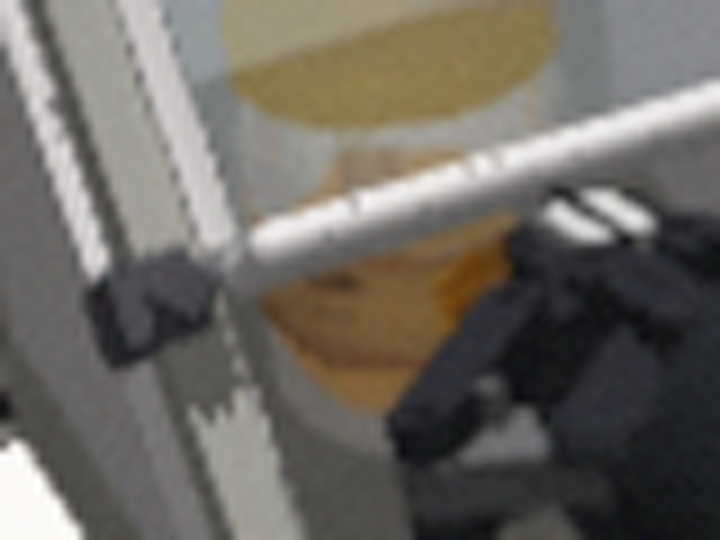

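Lip underside is 1–3 mm under the tip (tip (215,285), lip end corner (245,290)). One last small push of 2.6 mm.

Request:
{"op": "play_rows", "data": {
  "increments": [
    [[-0.8, 0, 0.4], [0, 0, 0], 1],
    [[-1.6, 0, 0.8], [0, 0, 0], 1],
    [[-2.4, 0, 1.1], [0, 0, 0], 1],
    [[-2.4, 0, 1.1], [0, 0, 0], 1],
    [[-2.4, 0, 1.1], [0, 0, 0], 1],
    [[-2.4, 0, 1.1], [0, 0, 0], 1]
  ]
}}

```text
time: 8.9
ee_pos: [0.5925, -0.0387, 0.1244]
tcp_rot: [-179.7, 75.1, 131.7]
wrist_force: [-1.4, 3.1, 0.0]
opening: -0.0003
grasp_force: 1.2
```

```bash
python3 m.py 6
```

```text
q [ 20.  -13.6 -51.5  -1.8 -64.1  33.2] F [-1.4  3.1  0. ] pos [ 0.5925 -0.0387  0.1244] t 8.9
(array([ 0.1,  1.2, -1. ]), array([-0.1,  0.1,  0.1]))
side lip [np.float64(384.4747416813937), array([384.2, 387.6, 391.2]), np.float64(384.4048554232205), array([377.4, 387.9, 390.9]), np.float64(384.4705391283659), array([384.8, 387.9, 391.2])] tip [[np.float64(384.6), np.float64(384.6)], [np.float64(384.5), np.float64(384.9)], [np.float64(384.7), np.float64(384.6)]]
top lip [np.float64(390.66751021593257), array([385. , 388.6, 391.3]), np.float64(390.70811152448624), array([384.6, 388.3, 391.5]), np.float64(390.7605301668577), array([385.2, 388.3, 391.8])] tip [[np.float64(385.6), np.float64(385.5)], [np.float64(385.5), np.float64(385.9)], [np.float64(385.3), np.float64(385.6)]]
```

View pics/s6.png

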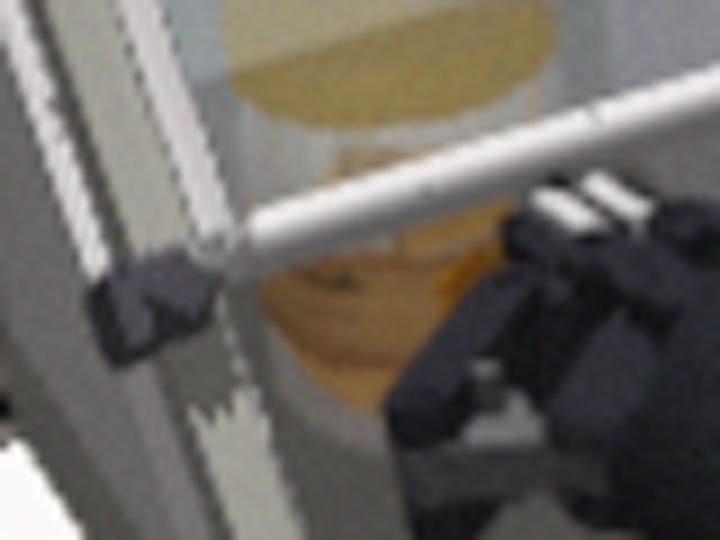

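Side view now gives the lip underside at 384.4 against the tip at 384.6, so they're level. Withdrawing straight away from the lip, then back.

Request:
{"op": "play_rows", "data": {
  "increments": [
    [[3.6, 0, -1.7], [0, 0, 0], 1],
    [[9, 0, -4.2], [0, 0, 0], 1],
    [[13, 0, -9], [0, 0, 0], 1],
    [[13, 0, -20], [0, 0, 0], 1],
    [[13, 0, -40], [0, 0, 0], 1],
    [[13, 0, -60], [0, 0, 0], 1],
    [[13, 0, -80], [0, 0, 0], 1],
    [[5, 0, -100], [0, 0, 0], 1],
    [[0, 0, -120], [0, 0, 0], 1],
    [[0, 0, -120], [0, 0, 0], 1],
    [[0, 0, -120], [0, 0, 0], 1],
    [[0, 0, -120], [0, 0, 0], 1]
  ]
}}

```text
time: 10.4
ee_pos: [0.5157, 0.0479, 0.1544]
tcp_rot: [-179.6, 75.1, 131.8]
wrist_force: [0.4, 0.1, -0.3]
opening: -0.0003
grasp_force: 0.0
```

```bash
python3 m.py 7
python3 - <<'E'
from h import *
I,D=camera("top"); J=cv2.imread("pics/top0.png")[:,:,::-1]; C=cloud("top",D)@np.load("R.npy")*1e3
d=cv2.absdiff(I,np.ascontiguousarray(J)).max(2)
for nm,(u0,v0,u1,v1) in dict(spoon=(205,265,290,310),candle=(275,315,310,350),spice=(340,260,435,345),rwin=(270,180,400,300),ptrR=(350,260,375,285)).items():
    print(nm,(d[v0:v1,u0:u1]>60).sum())
E
```

```text
q [ 34.8 -15.5 -43.2  38.9 -73.7  65.7] F [ 0.4  0.1 -0.3] pos [0.5157 0.0479 0.1544] t 10.4
(array([ -0.7,   1.5, 118.6]), array([-0.1,  0.1,  0.1]))
side lip [np.float64(384.4476780161747), array([385.3, 388.4, 391.2]), np.float64(384.59029921625245), array([385.2, 388.3, 391.1]), np.float64(384.5346258701606), array([385. , 388.1, 391.1])] tip [[np.float64(384.6), np.float64(384.7)], [np.float64(385.1), np.float64(385.1)], [np.float64(384.6), np.float64(384.5)]]
top lip [np.float64(390.65167424049145), array([385.1, 388.6, 391.2]), np.float64(390.68608258719917), array([385.3, 388.6, 391.7]), np.float64(390.6969905586121), array([385. , 388.6, 391.8])] tip [[np.float64(385.3), np.float64(385.1)], [np.float64(385.0), np.float64(385.1)], [np.float64(385.1), np.float64(385.6)]]
spoon 43
candle 0
spice 0
rwin 461
ptrR 0
```

Run:
```python
from h import *
I,D=camera("top"); J=np.ascontiguousarray(cv2.imread("pics/top0.png")[:,:,::-1]); R=np.load("R.npy")
for K in (J,I):
    k=K[260:310,205:290].astype(int); m=(k[...,0]>k[...,1]+60); v,u=np.nonzero(m); print("red",m.sum(),u.mean()+205,v.mean()+260)
for C in (np.load("topC.npy")@R*1e3, cloud("top",D)@R*1e3):
    q=C.reshape(-1,3); s=q[(q[:,0]>244)&(q[:,0]<262)&(q[:,1]>240)&(q[:,1]<320)&(q[:,2]>285)&(q[:,2]<330)]; print("right lip",len(s),np.median(s[:,2]))
d=cv2.absdiff(I,J).max(2); v,u=np.nonzero(d[180:300,270:400]>60); print(np.percentile(u+270,[0,50,100]),np.percentile(v+180,[0,50,100]))
print(workorder.job_done())
```

```text
red 165 268.06060606060606 277.55151515151516
red 165 268.06060606060606 277.55151515151516
right lip 430 308.0244798427864
right lip 444 308.12736381264574
[270. 279. 307.] [180. 194. 234.]
the job is handed in; nothing more can be done
None
```

The left window, which has the honey jar behind it, stands open with the underside of its lip level with its pointer: within about 0.2 mm in the side view and 2.5 mm in the top. The right window, the spoon and the things to its right read as unmoved, the arm is withdrawn, and the job is handed in.

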